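Clamp a tube cassette on the tilted mixer

ROBOT

A 6-joint arm with a two-finger parallel gripper is mounted at the origin on the work surface. World frame = base frame: x ahead of the robot, y to its left, z up, the work surface at z = 0. Lengths are in m, angles in rad, forces in N, time in s.
With the tool pointing down it reaches from about 0.25 to 0.725 m from the base axis. Payload 4 kg.
Tool frame: the origin (TCP) lies at the very end of the fingers, on their centre line; the grasp point (between the pads) lies 19 mm behind it; z points along the fingers, y is the direction in which the jaws open and shut (so a half turn about z gives the same grasp; the last joint's range is limited). The gripper opens to 85 mm and grips with 20 to 120 N. Pads are 22 mm wide; open, the fingers measure 114 mm over their backs; the gripper's body (76 mm by 85 mm) begins 54 mm behind the grasp point. The pads swing forward as they close: fully open they stand 13 mm farther back than shut.
Start: joints at [1.264, 0.241, 0.005, 1.335, 0, 1.571], TCP at [0.151, 0.477, 0.231] pointing down, gripper open.
Joint ranges: [-2.72, 2.72], [-1.05, 1.87], [-1.09, 1.28], [-1.99, 2.15], [-1.42, 1.44], [-3.14, 3.14]. Speed limits (rad/s): [2.79, 2.79, 3.14, 3.14, 3.14, 3.14].

INTERFACE

Orientations are given as a unit quaternion [w, x, y, z].
In Python, from station import status, vision, arm gives the robot as it stands.
- The arm moves only by the shell command python3 -m jog 'ROWS' [FORCE]. ROWS is a JSON object of lists of equal length, an entry for each row: "offset": the shift along the tool's x, y, z in mm, a list of three; "twist": the turn, a rotation vector about the tool's x, y, z in degrees, a list of three; "jaw": the finger opening in mm, from 0 to 85.4. A call has 1 to 20 rows; each row is the pose to reach, as a shift and turn from the pose commanded when the call began, along the tool's axes at that moment; what a row does not reach only later rows make up. A row lasts 1/10 s, in which the tool goes at most 50 mm and 8.59 degrees, less where a joint would pass 70% of its speed; a pose out of reach is approached as far as the arm can. A call with a gripper value outside its range is refused whole. The fingers move at their own pace and stop on an object; FORCE is the grip in N (left out, the last holds). Time passes only in rows, so rows that repeat a pose let the fingers close. It gives the time, the measured TCP pose, the force and the opening at its end, in the units of the state.
- status.get_state(): the state, without advancing time (a new reading comes with each control period).
- vision.grab_frame(name): name is "scene" or "top"; returns the picture (420x560x3 uint8, red, green, blue); there is no depth.
- vision.calibration(name): a dict with "K" (3x3 intrinsics, pixels), "D" ([k1, k2, p1, p2, k3] as OpenCV has them; the pictures are not rectified), "extrinsics" (4x4, takes a point from camera to world coordinates). Camera axes: x right, y down, z forward; pixel columns grow to the right and rows downward; lengths in m; the calibration is good to about 2 mm. A picture is of the moment at which its call begins. calibration takes no time and is no camera call.
- arm.close_job(): hands the job in, once; it reports no verdict.
The state is a dict: "t": time; "q": joint angles; "dq": joint speeds; "joint_torque": joint torques, N m; "tool_pos": TCP position; "eef_rot": TCP orientation; "ft_force": force on the tool from outside, world axes, zero at the start; "wrist_torque": the same for the moment, N m; "gripper_width": finger opening in m.
Only numpy, scipy, OpenCV 4.12 (cv2) and the standard library are available. Lean on these libraries where they do the work, as an engineer would, in place of code of your own. Each camera call takes 0.05 s, during which the arm holds its last target. There are 200 camera calls.

TASK

Lift the tube cassette by its handle and set it down gently in its seat on the mixer's tilted bed, flat between the guides with its long side along the lower ledge. Then turn the three T-knobs clockwise to their end stops so that their lugs close over the cassette's rim: the upper knob first, then the two side knobs in either order. Keep the tubes from tipping steeply and leave the specimen jar and the marker pen where they are.

Things in the scene. Friction and masses are not known exactly. Their poses are not given: they have to be found in the camera images.
- cassette: Loose white shallow tray with capped sample tubes lying in it (fixed to it), 110 (x) x 180 (y) x 24 mm (z), 0.3 to 0.6 kg, alike end for end, with a bridge handle over its middle. Origin: centre of the underside, z up through the handle. It starts flat on the bench, left or right of the mixer.
- cassette_handle (a point): Middle of the cassette's handle bar, 57 mm above the tray's underside. The bar is 14 mm thick (x), 90 mm long (y) and 22 mm high (z, from 46 to 68 mm above the underside), on two 14 mm posts 38 mm either side of its middle. Axes as the cassette's.
- bed: The tube mixer's fixed aluminium bed, 330 mm wide (y), 199 mm up the slope, leaning 25 degrees down to its front (robot side). Origin: on the bed's surface, 95 mm above the bench, where the middle of the cassette's underside belongs; x runs up the slope, y left as seen from the front, z square out of the bed. The cassette's long side lies along y, its handle outward, either end left.
- ledge (a point): Middle of the top of the inner face of the ledge at the bed's lower edge, at x = -57 mm of the bed; the ledge stands 14 mm out from the bed, 190 mm long along y. The cassette's lower long side goes at it. Two side guides 10 mm high, inner faces at y = +-95 mm of the bed, run from the ledge 45 mm up the slope. Axes as the bed's.
- knob_top (a joint): Captive T-handle bolt knob, upper knob, above the middle of the cassette's seat: axis at x = 83, y = 0 mm of the bed. Turns about the bed's z; rad: 0 fully open, 1.45 the end stop, growing clockwise seen from above the bed. Starts between 0 and 0.25, stays where left, needs 0.12 N m. Fully open its steel lug roughly points towards the right (-y of the bed); at the stop it points to the bed's middle, over the cassette's rim.
- knob_top_grip (a point): Middle of this knob's black T-bar, on its axis, 60 mm out from the bed. Bar: 64 mm long along this frame's x, 14 mm thick along y, 34 mm high along z (40 to 74 mm out from the bed; z is the bed's z). The lug below, 28 to 33 mm out from the bed, 14 mm wide, reaches 44 mm from the axis along +x. The frame turns with the knob.
- knob_left (a joint): Captive T-handle bolt knob, left knob: axis at x = 0, y = 118 mm of the bed. Turns about the bed's z; rad: 0 fully open, 1.45 the end stop, growing clockwise seen from above the bed. Starts between 0 and 0.25, stays where left, needs 0.12 N m. Fully open its steel lug roughly points up the slope (+x of the bed); at the stop it points to the bed's middle, over the cassette's rim.
- knob_left_grip (a point): Middle of this knob's black T-bar, on its axis, 60 mm out from the bed. Bar: 64 mm long along this frame's x, 14 mm thick along y, 34 mm high along z (40 to 74 mm out from the bed; z is the bed's z). The lug below, 28 to 33 mm out from the bed, 14 mm wide, reaches 44 mm from the axis along +x. The frame turns with the knob.
- knob_right (a joint): Captive T-handle bolt knob, right knob: axis at x = 0, y = -118 mm of the bed. Turns about the bed's z; rad: 0 fully open, 1.45 the end stop, growing clockwise seen from above the bed. Starts between 0 and 0.25, stays where left, needs 0.12 N m. Fully open its steel lug roughly points down the slope (-x of the bed); at the stop it points to the bed's middle, over the cassette's rim.
- knob_right_grip (a point): Middle of this knob's black T-bar, on its axis, 60 mm out from the bed. Bar: 64 mm long along this frame's x, 14 mm thick along y, 34 mm high along z (40 to 74 mm out from the bed; z is the bed's z). The lug below, 28 to 33 mm out from the bed, 14 mm wide, reaches 44 mm from the axis along +x. The frame turns with the knob.
- specimen_jar: Bystander to be left alone: small jar with lid, 60 mm across, 60 mm tall, stands some 120 mm beyond the cassette (its +x side). Origin: centre of its underside.
- marker: Bystander to be left alone: marker pen lying in front of the mixer (its -x side), 120 mm long along its y, 16 mm thick. Origin: centre of its underside.
Mind the look-alikes: they are no part of the job. What is shaped like the cassette but blue or yellow is not meant.

How it is judged:
On the way, in this order (a step that is already met when the one before it is completed fails the run):
1. the cassette lies in its seat, all three knobs still open (below 0.6 rad) (x of cassette in the frame of bed between -0.01 and 0.01 m and y of cassette in the frame of bed between -0.01 and 0.01 m and z of cassette in the frame of bed below 0.004 m and angle between the z axis of cassette and the z axis of bed, either way round below 0.06 rad and angle between the x axis of cassette and the x axis of bed, either way round below 0.12 rad and value of joint each of knob_top, knob_left, knob_right below 0.6 rad), for 0.2 s.
2. the upper knob is at its end stop (above 1.37 rad) over the seated cassette, the side knobs still open (below 0.6 rad) (x of cassette in the frame of bed between -0.01 and 0.01 m and y of cassette in the frame of bed between -0.01 and 0.01 m and z of cassette in the frame of bed below 0.004 m and angle between the z axis of cassette and the z axis of bed, either way round below 0.06 rad and angle between the x axis of cassette and the x axis of bed, either way round below 0.12 rad and value of joint knob_top above 1.37 rad and value of joint each of knob_left, knob_right below 0.6 rad), for 0.2 s.
At the end, for the whole second after the job is handed in: All three knobs stand at their end stops (above 1.37 of 1.45 rad) and the cassette rests still in its seat: middle within 10 mm of the bed's seat point along and across the slope, no more than 4 mm off the bed, flat within 0.06 rad, square within 0.12 rad (either way round) (x of cassette in the frame of bed between -0.01 and 0.01 m and y of cassette in the frame of bed between -0.01 and 0.01 m and z of cassette in the frame of bed below 0.004 m and angle between the z axis of cassette and the z axis of bed, either way round below 0.06 rad and angle between the x axis of cassette and the x axis of bed, either way round below 0.12 rad and value of joint each of knob_top, knob_left, knob_right above 1.37 rad and linear speed of cassette below 0.02 m/s); the robot touches nothing.
It fails at once if the cassette is tipped more than 57 degrees (angle between cassette's own z axis and vertical above 1 rad).
It fails at once if the cassette is dropped or slammed onto the bed (faster than 0.35 m/s within 12 mm of it) (distance between cassette and bed below 0.06 m and z of cassette in the frame of bed below 0.012 m and linear speed of cassette above 0.35 m/s).
It fails at once if the specimen jar or the marker pen is shifted more than 40 mm (distance of any of specimen_jar, marker from where it was at the start of the episode above 0.04 m).
It also fails if it takes over 69 s, if anything falls off the work surface, if the arm or the gripper's body presses on something with over 40 N, if the wrist force passes 120 N, or if a joint passes its speed limit or range.

## Working session

There is one attempt and no reset: what is moved stays moved. The work goes in short steps, Python scripts to look and compute and a shell command to move; the robot and the scene stay as the last step left them, time stands still between calls to the robot, and variables do not carry over. Pictures are saved under pics/ and viewed, about 8 in all and at most 12, crops included, and the job is handed in when it is done.

```bash
ls; mkdir -p pics
python3 - <<'E'
from station import status, vision
import cv2,numpy as np
print(status.get_state())
for n in("scene","top"):
    im=vision.grab_frame(n); np.save(f"pics/{n}0.npy",im); cv2.imwrite(f"pics/{n}0.png",im[:,:,::-1])
    c=vision.calibration(n); print(n,c)
E
```

```text
pics
{'t': 0.0, 'q': array([ 1.26396613e+00,  2.41398997e-01,  3.72451584e-03,  1.33520382e+00,
       -4.05732792e-06,  1.57080276e+00]), 'dq': array([-8.22281092e-04, -5.92919800e-04, -5.41956325e-05, -6.90168144e-04,
        4.19339113e-05, -5.64950940e-05]), 'joint_torque': array([-3.03669012e-04, -3.72317612e+01,  2.52408975e+01,  1.69034681e-02,
       -3.30704360e-06, -5.14867338e-06]), 'tool_pos': array([0.15082897, 0.4760434 , 0.23042005]), 'eef_rot': array([-1.57069504e-04,  1.52817101e-01,  9.88253940e-01, -1.02907276e-03]), 'ft_force': array([ 1.29682083, -0.56862583,  0.00782782]), 'wrist_torque': array([ 0.02844232,  0.00709567, -0.00345862]), 'gripper_width': 0.08539160457712486}
scene {'K': array([[422.57370101,   0.        , 288.01717877],
       [  0.        , 422.57370101, 211.36466433],
       [  0.        ,   0.        ,   1.        ]]), 'D': array([0.04211861, 0.        , 0.        , 0.        , 0.        ]), 'extrinsics': array([[-0.03307961,  0.72699796, -0.68584233,  1.29137445],
       [ 0.99945041,  0.02553758, -0.02113555,  0.03044173],
       [ 0.00214925, -0.68616455, -0.72744319,  0.98100352],
       [ 0.        ,  0.        ,  0.        ,  1.        ]])}
top {'K': array([[431.12794853,   0.        , 284.87497071],
       [  0.        , 431.12794853, 213.70550434],
       [  0.        ,   0.        ,   1.        ]]), 'D': array([-0.12761142,  0.        ,  0.        ,  0.        ,  0.        ]), 'extrinsics': array([[-0.00642101, -0.99646092,  0.08381173,  0.39813189],
       [-0.99964512,  0.0085632 ,  0.02522521, -0.00726176],
       [-0.02585363, -0.08362002, -0.99616228,  1.48442693],
       [ 0.        ,  0.        ,  0.        ,  1.        ]])}
```

View pics/scene0.png

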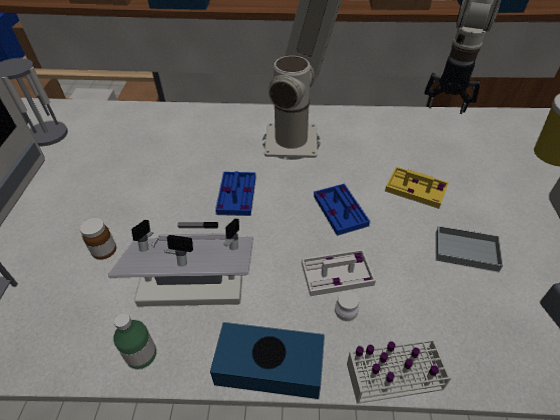

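View pics/top0.png

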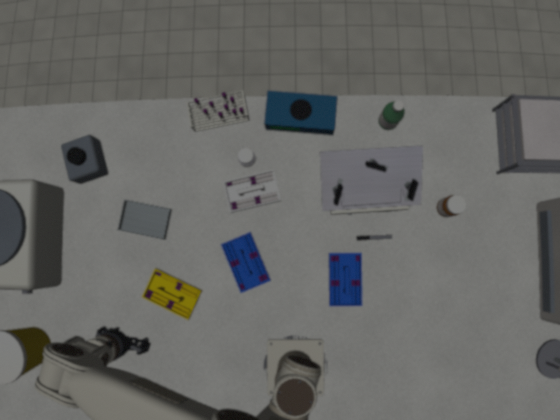

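The scene view shows the white cassette at about (338,272) and the mixer bed at (185,255). In the top view they are at (252,191) and (371,178). The specimen jar is at (247,157) and the pen at (374,238) in the top view. I'll enlarge both regions next.

```bash
cat > h.py <<'E'
import numpy as np,cv2
from station import vision,status
from scipy.spatial.transform import Rotation as R
C={n:vision.calibration(n) for n in("scene","top")}
def ray(n,uv):
    c=C[n];p=cv2.undistortPoints(np.array([[uv]],float),c["K"],c["D"])[0,0]
    E=c["extrinsics"];return E[:3,3],E[:3,:3]@np.array([p[0],p[1],1])
def onz(n,uv,z):
    o,d=ray(n,uv);return o+d*(z-o[2])/d[2]
def tri(us,ut):
    o1,d1=ray("scene",us);o2,d2=ray("top",ut)
    s=np.linalg.lstsq(np.c_[d1,-d2],o2-o1,rcond=None)[0]
    a,b=o1+d1*s[0],o2+d2*s[1];return (a+b)/2,np.linalg.norm(a-b)
def proj(n,P):
    c=C[n];E=np.linalg.inv(c["extrinsics"])
    return cv2.projectPoints(np.atleast_2d(np.array(P,float)),cv2.Rodrigues(E[:3,:3])[0],E[:3,3],c["K"],c["D"])[0][:,0]
def crop(im,x0,y0,w,h,s,fn):
    c=cv2.resize(im[y0:y0+h,x0:x0+w,::-1],None,fx=s,fy=s,interpolation=cv2.INTER_CUBIC)
    for x in range(-(-x0//20)*20,x0+w,20):
        cv2.line(c,((x-x0)*s,0),((x-x0)*s,6),(0,0,255),1);cv2.putText(c,str(x),((x-x0)*s,16),0,.4,(0,0,255),1)
    for y in range(-(-y0//20)*20,y0+h,20):
        cv2.line(c,(0,(y-y0)*s),(6,(y-y0)*s),(0,0,255),1);cv2.putText(c,str(y),(8,(y-y0)*s+4),0,.4,(0,0,255),1)
    cv2.imwrite(fn,c)
E
python3 - <<'E'
from h import *
s=np.load("pics/scene0.npy");t=np.load("pics/top0.npy")
crop(s,105,205,160,105,5,"pics/s1.png")
# stack: cassette scene and top view pieces
crop(t,310,135,130,115,6,"pics/t1.png")
a=s[245:305,295:385,::-1];b=t[165:225,215:290,::-1]
f=lambda i:cv2.resize(i,None,fx=4.8,fy=4.8,interpolation=cv2.INTER_CUBIC)
cv2.imwrite("pics/c1.png",np.hstack([f(a),f(b)]))
E
```

```text
(no output)
```

View pics/s1.png

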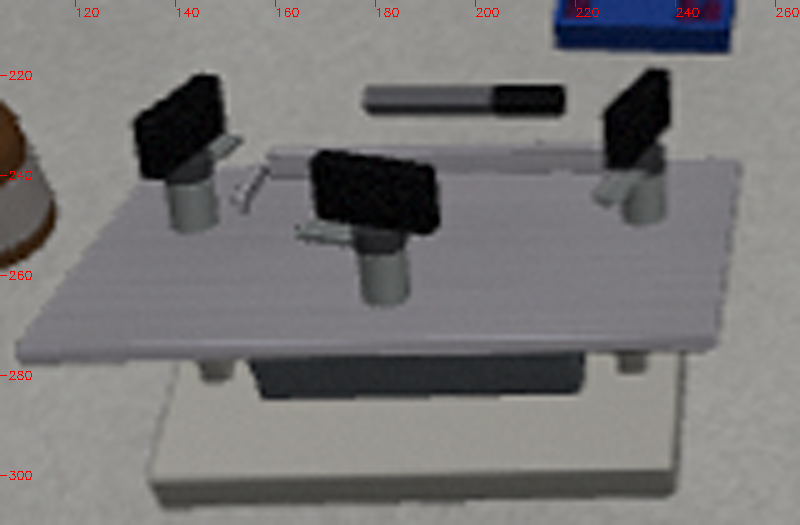

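View pics/t1.png

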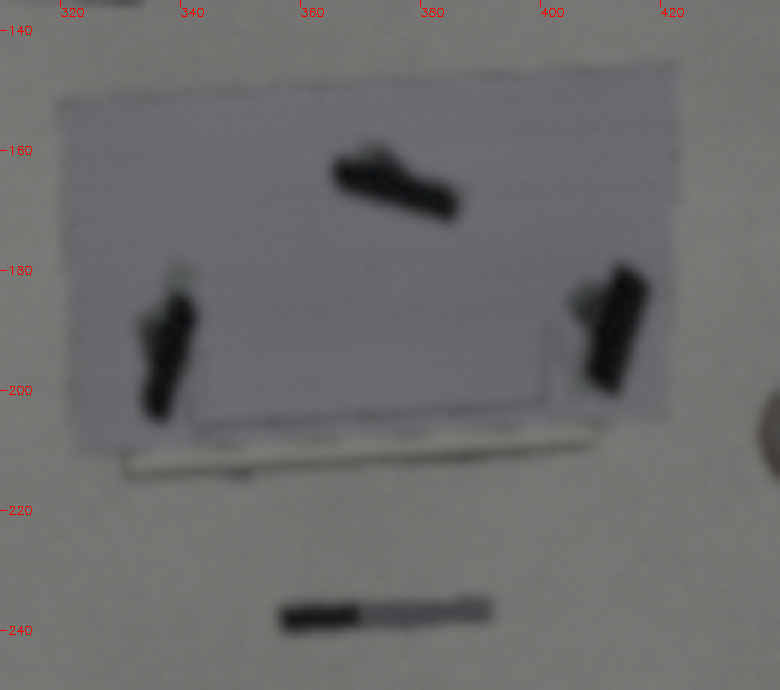

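View pics/c1.png

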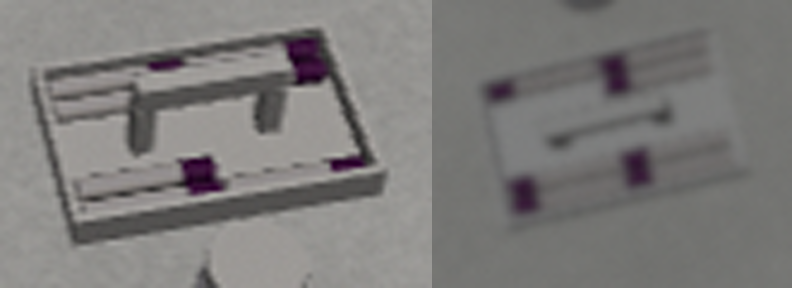

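The bed's upper edge and its corners are clear in both views. The left knob is at about top (337,194) and scene (230,222), the upper knob at top (374,166), and the right knob at top (412,190). The cassette is tilted by a few degrees and its handle runs nearly along world y.

Run:
```python
from h import *
from scipy.optimize import least_squares
s=np.load("pics/scene0.npy");t=np.load("pics/top0.npy")
def blob(im,x0,y0,x1,y1,th):
    m=(im[y0:y1,x0:x1].max(2)<th).astype(np.uint8)
    n,l,st,c=cv2.connectedComponentsWithStats(m);i=1+np.argmax(st[1:,4])
    r=cv2.minAreaRect(np.argwhere(l==i)[:,::-1].astype(np.float32))
    return c[i]+[x0,y0],st[i,4],r[1],r[2]
obs=[]
for k,ws,wt,p in(("top",(163,230,198,258),(355,150,395,175),(83,0,57)),("left",(222,212,245,240),(325,178,350,210),(0,118,57)),("right",(128,215,155,245),(400,175,422,205),(0,-118,57))):
    b1,b2=blob(s,*ws,45),blob(t,*wt,70); print(k,b1,b2,tri(b1[0],b2[0]))
    obs+=[("scene",b1[0],p),("top",b2[0],p)]
cor={"UL":((248,272.5),(320,151.5)),"UR":((109,273),(421.5,146)),"LL":((252,238),(323,210)),}
for k,(a,b) in cor.items(): print(k,tri(a,b))
def T(x):
    return R.from_euler("ZY",[x[2],-np.radians(25)]),np.array([x[0],x[1],.095])
def f(x):
    r,o=T(x);return np.concatenate([proj(n,r.apply(np.array(p)/1e3)+o)[0]-u for n,u,p in obs])
sol=least_squares(f,[.7,-.2,0]);print("bed",sol.x,f(sol.x).round(1))
print("cassette top corners z24")
P=[onz("top",u,.024) for u in((225.4,182.1),(273.3,171.3),(280.8,200.8),(231.7,212.5))]
S=[onz("scene",(295+a/4.8,245+b/4.8),.024) for a,b in((33,68),(322,30),(386,172),(75,228))]
for n,Q in(("top",P),("scene",S)):
    Q=np.array(Q);print(n,Q.round(3).tolist(),"c",Q.mean(0),"sides",[np.linalg.norm(Q[i]-Q[(i+1)%4]).round(4) for i in range(4)])
    l=(Q[0]+Q[3]-Q[1]-Q[2]);print(np.degrees(np.arctan2(l[1],l[0])))
```

```text
top (array([179.62273902, 244.07235142]), np.int32(387), (20.0, 25.0), 90.0) (array([375.22727273, 165.49242424]), np.int32(132), (20.55480194091797, 7.905693531036377), 18.434947967529297) (array([ 0.65400601, -0.25215273,  0.17984653]), np.float64(0.001379947169595804))
left (array([232.16019417, 229.48058252]), np.int32(206), (20.0, 12.0), 90.0) (array([337.5037594 , 193.31578947]), np.int32(133), (20.0, 8.0), 90.0) (array([ 0.57334682, -0.13793251,  0.14506781]), np.float64(0.0009928157005608003))
right (array([140.62271062, 231.05860806]), np.int32(273), (21.0, 17.0), 90.0) (array([411.45882353, 189.05294118]), np.int32(170), (11.101741790771484, 20.659534454345703), 17.10272979736328) (array([ 0.58554676, -0.37313385,  0.1436655 ]), np.float64(0.0009616811151523918))
UL (array([ 0.70713509, -0.08426537,  0.14474783]), np.float64(0.002892081964544567))
UR (array([ 0.72235703, -0.40870377,  0.15013543]), np.float64(0.0001243431893425205))
LL (array([ 0.52918627, -0.0962621 ,  0.05893873]), np.float64(0.002986274852265734))
bed [ 0.60395002 -0.25390263  0.0523594 ] [-0.1 -0.2 -0.4 -0.4 -0.  -0.3 -0.3 -0.2 -0.1 -0.6  0.4 -0.3]
cassette top corners z24
top [[0.632, 0.234, 0.024], [0.668, 0.069, 0.024], [0.565, 0.043, 0.024], [0.527, 0.212, 0.024]] c [0.59789224 0.13935222 0.024     ] sides [np.float64(0.1692), np.float64(0.1053), np.float64(0.1726), np.float64(0.1077)]
102.52609018279436
scene [[0.572, 0.048, 0.024], [0.538, 0.219, 0.024], [0.638, 0.246, 0.024], [0.68, 0.072, 0.024]] c [0.60715416 0.14620077 0.024     ] sides [np.float64(0.1749), np.float64(0.103), np.float64(0.1795), np.float64(0.1107)]
-77.42681846332201
```

Run:
```python
from h import *
s=np.load("pics/scene0.npy");t=np.load("pics/top0.npy")
def pur(im,x0,y0,x1,y1):
    a=im[y0:y1,x0:x1].astype(int);m=((a[...,0]+a[...,2])/2-a[...,1]>18).astype(np.uint8)
    n,l,st,c=cv2.connectedComponentsWithStats(m);return [(c[i]+[x0,y0],st[i,4]) for i in range(1,n) if st[i,4]>4]
print(pur(s,295,245,385,305));print(pur(t,215,165,290,225))
A=pur(s,295,245,385,305);B=pur(t,215,165,290,225)
for a in A:
    for b in B:
        p,d=tri(a[0],b[0])
        if d<.008 and 0<p[2]<.06: print(a,b,p.round(4),round(d,4))
f=lambda i:cv2.resize(cv2.convertScaleAbs(i[:,:,::-1],alpha=1.6,beta=-60 if i.mean()>110 else -40),None,fx=8,fy=8,interpolation=cv2.INTER_CUBIC)
print(s[245:305,295:385].mean(),t[165:225,215:290].mean())
def g(im,x0,y0,w,h,sc):
    c=im[y0:y0+h,x0:x0+w,::-1].astype(float);lo,hi=np.percentile(c,[1,99.5]);c=np.clip((c-lo)/(hi-lo)*255,0,255).astype(np.uint8)
    c=cv2.resize(c,None,fx=sc,fy=sc,interpolation=cv2.INTER_CUBIC)
    for x in range(-(-x0//10)*10,x0+w,10):cv2.line(c,((x-x0)*sc,0),((x-x0)*sc,8),(0,0,255),1);cv2.putText(c,str(x),((x-x0)*sc,18),0,.4,(0,0,255),1)
    for y in range(-(-y0//10)*10,y0+h,10):cv2.line(c,(0,(y-y0)*sc),(8,(y-y0)*sc),(0,0,255),1);cv2.putText(c,str(y),(10,(y-y0)*sc+4),0,.4,(0,0,255),1)
    return c
cv2.imwrite("pics/c2.png",np.vstack([g(s,298,248,80,50,6)[:, :480],g(t,216,166,80,50,6)]))
```

```text
[(array([358.32727273, 257.        ]), np.int32(55)), (array([328.7, 258.1]), np.int32(10)), (array([336.20833333, 281.20833333]), np.int32(48)), (array([366.64705882, 278.76470588]), np.int32(17))]
[(array([252.8       , 180.06666667]), np.int32(15)), (array([228.8, 183.4]), np.int32(5)), (array([257.5  , 199.625]), np.int32(16)), (array([233.58823529, 205.29411765]), np.int32(17))]
(array([358.32727273, 257.        ]), np.int32(55)) (array([233.58823529, 205.29411765]), np.int32(17)) [0.5524 0.2074 0.0151] 0.002
(array([328.7, 258.1]), np.int32(10)) (array([257.5  , 199.625]), np.int32(16)) [0.5695 0.1227 0.0287] 0.0001
(array([336.20833333, 281.20833333]), np.int32(48)) (array([252.8       , 180.06666667]), np.int32(15)) [0.6389 0.1406 0.0183] 0.0016
(array([366.64705882, 278.76470588]), np.int32(17)) (array([228.8, 183.4]), np.int32(5)) [0.6282 0.2236 0.0187] 0.0013
133.61388888888888 112.03311111111111
```

View pics/c2.png

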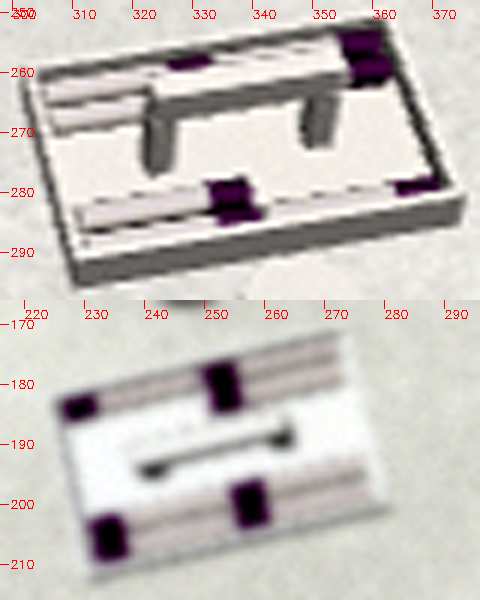

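The rim corners show clearly in both views, and the cap rays agree to 2 mm. I put the cassette centre at about (0.603, 0.143) with its x axis at 12.5°. Next I'll check that against the handle pixels and compute the first move.

```bash
cat >> h.py <<'E'
YAW=.05236; BO=np.array([.604,-.254,.095]); RB=R.from_euler("ZY",[YAW,-np.radians(25)])
def bed(p): return RB.apply(np.array(p)/1e3)+BO
def go(pos,y,z=(0,0,-1)):
    "deltas (tool axes, mm/deg) to TCP pos with tool y along y, tool z along z"
    st=status.get_state();w=st["eef_rot"];r0=R.from_quat(np.roll(w,-1))
    y,z=np.array(y,float),np.array(z,float);z/=np.linalg.norm(z);y-=z*(y@z);y/=np.linalg.norm(y)
    r=R.from_matrix(np.c_[np.cross(y,z),y,z])
    print("t",st["t"],"q",st["q"].round(2),"F",st["ft_force"].round(1),"w",st["gripper_width"].round(4))
    print("pos",st["tool_pos"].round(4),"off",(r0.inv().apply(np.array(pos)-st["tool_pos"])*1e3).round(1),"twist",np.degrees((r0.inv()*r).as_rotvec()).round(1))
E
python3 - <<'E'
from h import *
print(proj("scene",[[.603,.143,.068]]),proj("top",[[.603,.143,.068]]))
a=np.radians(12.5);go([.603,.143,.12],[np.cos(a),np.sin(a),0])
E
```

```text
[[337.75259203 259.45585034]] [[250.32373713 188.32232438]]Traceback (most recent call last):
  File "<stdin>", line 3, in <module>
  File "h.py", line 31, in go
    print("t",st["t"],"q",st["q"].round(2),"F",st["ft_force"].round(1),"w",st["gripper_width"].round(4))
                                                                           ^^^^^^^^^^^^^^^^^^^^^^^^^
AttributeError: 'float' object has no attribute 'round'
```

```bash
sed -i 's/st\["gripper_width"\].round(4)/round(st["gripper_width"],4)/' h.py
python3 - <<'E'
from h import *
a=np.radians(12.5);go([.603,.143,.12],[np.cos(a),np.sin(a),0])
E
```

```text
t 0.1 q [ 1.26  0.24  0.    1.34 -0.    1.57] F [-0.3 -0.   0.6] w 0.0855
pos [0.1508 0.4761 0.2305] off [-531.6 -180.8  110.8] twist [-0.1  0.1 59.9]
```

```bash
python3 -m jog '{"offset":[[-45,-15,0],[-90,-30,0],[-135,-45,0],[-180,-60,0],[-225,-76,10],[-270,-92,20],[-315,-107,30],[-360,-122,40],[-405,-138,50],[-450,-153,60],[-495,-168,75],[-531,-181,90],[-532,-181,100],[-532,-181,111],[-532,-181,111],[-532,-181,111]],"twist":[[0,0,5],[0,0,10],[0,0,15],[0,0,20],[0,0,25],[0,0,30],[0,0,35],[0,0,40],[0,0,45],[0,0,50],[0,0,55],[0,0,60],[0,0,60],[0,0,60],[0,0,60],[0,0,60]],"jaw":[60,60,60,60,60,60,60,60,60,60,60,60,60,60,60,60]}' 40
python3 - <<'E'
from h import *
a=np.radians(12.5);go([.603,.143,.042],[np.cos(a),np.sin(a),0])
crop(vision.grab_frame("scene"),280,190,110,110,5,"pics/s2.png")
E
```

```text
t: 1.7
tool_pos: [0.6023, 0.1445, 0.1204]
eef_rot: [-0.0, 0.626, 0.78, -0.0]
ft_force: [0.0, 0.1, 0.6]
gripper_width: 0.0602
t 1.7 q [0.24 0.54 0.16 1.19 0.   1.59] F [0.  0.1 0.6] w 0.0602
pos [0.6023 0.1445 0.1204] off [-1.7  0.4 78.4] twist [-0.1 -0.   0. ]
```

View pics/s2.png

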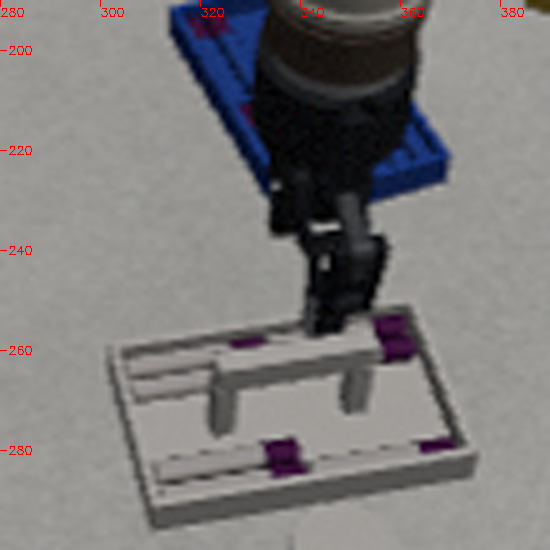

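The gripper sits above the handle, with the front finger tip near (344,256) and the bar spanning (323–353, 258–265). I'll descend and grip.

```bash
python3 -m jog '{"offset":[[-1,0,20],[-1,0,40],[-1,0,55],[-1,0,67],[-1,0,79],[-1,0,79],[-1,0,79],[-1,0,79],[-1,0,79],[-1,0,79],[-1,0,79],[-1,0,79],[-1,0,79]],"twist":[[0,0,0],[0,0,0],[0,0,0],[0,0,0],[0,0,0],[0,0,0],[0,0,0],[0,0,0],[0,0,0],[0,0,0],[0,0,0],[0,0,0],[0,0,0]],"jaw":[60,60,60,60,60,40,20,8,8,8,8,8,8]}' 80
python3 - <<'E'
from h import *
print(status.get_state()["wrist_torque"])
E
```

```text
t: 3.05
tool_pos: [0.6045, 0.1427, 0.0425]
eef_rot: [0.001, 0.626, 0.779, 0.001]
ft_force: [-0.5, 0.8, 5.1]
gripper_width: 0.0126
[ 0.04347856  0.24633433 -0.06000529]
```

```bash
python3 -m jog '{"offset":[[0,0,-8],[0,0,-20],[0,0,-40],[0,0,-65],[0,0,-95],[0,0,-125],[0,0,-150],[0,0,-165],[0,0,-170],[0,0,-170],[0,0,-170]],"twist":[[0,0,0],[0,0,0],[0,0,0],[0,0,0],[0,0,0],[0,0,0],[0,0,0],[0,0,0],[0,0,0],[0,0,0],[0,0,0]],"jaw":[8,8,8,8,8,8,8,8,8,8,8]}' 80
python3 - <<'E'
from h import *
st=status.get_state();print(st["wrist_torque"],st["ft_force"])
im=vision.grab_frame("scene");np.save("pics/s3.npy",im)
tp=st["tool_pos"];r=R.from_quat(np.roll(st["eef_rot"],-1))
# expected outer rim corners if grasped centrally (tool frame: underside is 57-19=38mm ahead; rim 14mm ahead)
P=[tp+r.apply([sx*.09,sy*.055,z]) for sx,sy,z in((1,1,.014),(-1,1,.014),(-1,-1,.014),(1,-1,.014),(1,1,.038),(-1,1,.038))]
q=proj("scene",P);print(q.round(1).tolist())
x0,y0=np.floor(q.min(0)-12).astype(int);crop(im,x0,y0,120,90,6,"pics/s3.png")
E
```

```text
t: 4.15
tool_pos: [0.6029, 0.1422, 0.2098]
eef_rot: [-0.001, 0.626, 0.779, -0.001]
ft_force: [-0.6, -1.0, -5.0]
gripper_width: 0.0126
[-0.0176978   0.054517    0.03954023] [-0.62263072 -1.0223953  -4.99663076]
[[384.5, 240.0], [311.2, 250.7], [301.6, 216.7], [370.1, 207.4], [382.8, 246.3], [310.7, 256.9]]
```

View pics/s3.png

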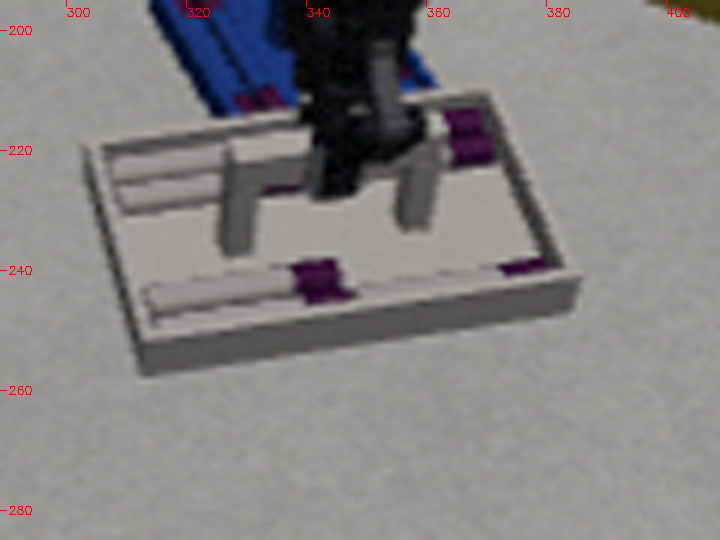

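Against the prediction for a centred grasp, the rim corners at (312,251), (386,241) and (371,210) put the cassette about 2–3 mm towards tool +x. It hangs level. Next I'll compute the move above the bed.

Run:
```python
from h import *
print(bed([5,-2.5,170]))
go(bed([5,-2.5,170]),RB.apply([1,0,0]),RB.apply([0,0,-1]))
```

```text
[ 0.53690953 -0.2600195   0.25118542]
t 4.2 q [ 0.23  0.49  0.32  1.4  -0.    1.59] F [-1.1 -0.7 -4.9] w 0.0125
pos [0.6028 0.1422 0.2095] off [-378.6 -151.   -41.1] twist [-25.1  -2.    9.3]
```

```bash
python3 -m jog '{"offset":[[0,0,-15],[-10,-4,-35],[-30,-12,-55],[-60,-24,-70],[-95,-38,-80],[-130,-52,-80],[-165,-66,-80],[-200,-80,-80],[-235,-94,-80],[-270,-108,-75],[-305,-122,-65],[-335,-134,-55],[-360,-144,-48],[-374,-149,-43],[-379,-151,-41],[-379,-151,-41],[-379,-151,-41],[-379,-151,-41]],"twist":[[0,0,0],[0,0,0],[0,0,1],[-2,0,2],[-4,0,3],[-6,0,4],[-9,-1,5],[-12,-1,6],[-15,-1,7],[-18,-1,8],[-21,-2,9],[-23,-2,9],[-25,-2,9],[-25,-2,9],[-25,-2,9],[-25,-2,9],[-25,-2,9],[-25,-2,9]],"jaw":[8,8,8,8,8,8,8,8,8,8,8,8,8,8,8,8,8,8]}' 80
python3 - <<'E'
from h import *
go(bed([4,-2.5,72]),RB.apply([1,0,0]),RB.apply([0,0,-1]))
E
```

```text
t: 6.0
tool_pos: [0.5385, -0.259, 0.2528]
eef_rot: [0.149, 0.669, 0.71, 0.158]
ft_force: [0.3, -0.5, -5.0]
gripper_width: 0.0124
t 6.0 q [-0.58  0.16 -0.14  0.92  0.25  0.98] F [ 0.3 -0.5 -5. ] w 0.0124
pos [ 0.5385 -0.259   0.2528] off [-1.2 -3.3 98.8] twist [ 0.1 -0.2  0.4]
```

```bash
python3 -m jog '{"offset":[[-1,-3,25],[-1,-3,50],[-1,-3,70],[-1,-3,85],[-1,-3,95],[-1,-3,99],[-1,-3,99],[-1,-3,99]],"twist":[[0,0,0],[0,0,0],[0,0,0],[0,0,0],[0,0,0],[0,0,0],[0,0,0],[0,0,0]],"jaw":[8,8,8,8,8,8,8,8]}' 80
python3 - <<'E'
from h import *
go(bed([4,-2.5,44]),RB.apply([1,0,0]),RB.apply([0,0,-1]))
im=vision.grab_frame("scene");np.save("pics/s4.npy",im)
P=[bed([x,y,z]) for x,y,z in((59,90,30+24),(59,-90,54),(59,90,30),(59,-90,30),(-51,90,54),(-51,-90,54),(-57,95,10),(-57,-95,10))]
print(proj("scene",P).round(1).tolist())
crop(im,110,180,150,110,5,"pics/s4.png")
E
```

```text
t: 6.8
tool_pos: [0.5775, -0.259, 0.1624]
eef_rot: [0.15, 0.67, 0.71, 0.158]
ft_force: [0.2, -0.1, -5.5]
gripper_width: 0.0127
t 6.8 q [-0.54  0.28 -0.22  0.69  0.24  1.02] F [ 0.2 -0.1 -5.5] w 0.0127
pos [ 0.5775 -0.259   0.1624] off [ 1.1 -0.3 28.4] twist [ 0.1 -0.1  0.3]
[[218.3, 240.2], [144.8, 241.3], [219.0, 248.9], [146.1, 250.0], [223.8, 222.7], [156.9, 223.6], [226.8, 236.4], [157.6, 237.4]]
```

View pics/s4.png

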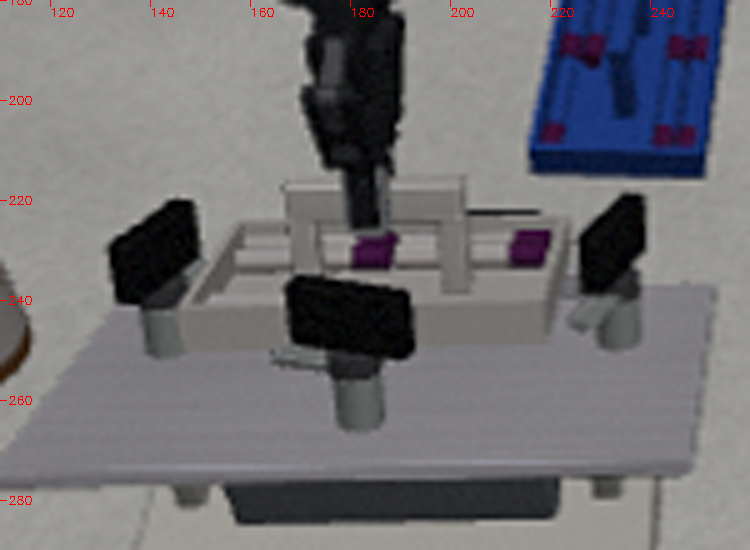

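Run:
```python
from h import *
print(proj("scene",[bed([-3,45,98]),bed([-3,-45,98]),bed([11,45,98]),bed([11,-45,98]),bed([11,45,76]),bed([11,-45,76])]).round(1).tolist())
```

```text
[[202.9, 214.6], [167.5, 215.0], [201.9, 216.6], [166.2, 217.1], [202.6, 224.6], [167.1, 225.1]]
```

The cassette hovers about 30 mm over the seat. Its front rim corners are at (220.6,239.6) and (147,241.4), so it is square and about 2 mm towards +y. I'll shift it back by 2 mm and lower it gently.

```bash
python3 -m jog '{"offset":[[-2,1,4],[-2,1,10],[-2,1,16],[-2,1,21],[-2,1,25],[-2,1,27],[-2,1,28],[-2,1,29],[-2,1,29]],"twist":[[0,0,0],[0,0,0],[0,0,0],[0,0,0],[0,0,0],[0,0,0],[0,0,0],[0,0,0],[0,0,0]],"jaw":[8,8,8,8,8,8,8,8,8]}' 80
```

```text
t: 7.75
tool_pos: [0.5897, -0.26, 0.136]
eef_rot: [0.149, 0.67, 0.71, 0.158]
ft_force: [-5.2, 0.9, -0.6]
gripper_width: 0.0127
```

Run:
```python
from h import *
st=status.get_state();print("bed coords",(RB.inv().apply(st["tool_pos"]-BO)*1e3).round(1), "F bed",RB.inv().apply(st["ft_force"]).round(1),st["wrist_torque"].round(2))
im=vision.grab_frame("scene")
P=[bed([x,y,z]) for x,y,z in((60,90,24),(60,-90,24),(60,90,0),(60,-90,0),(-50,90,24),(-50,-90,24),(12,45,68),(12,-45,68))]
print(proj("scene",P).round(1).tolist())
crop(im,110,190,150,100,5,"pics/s5.png")
```

```text
bed coords [ 4.1 -5.3 43.3] F bed [-4.9  1.2  1.6] [0.1  1.39 0.17]
[[219.1, 251.2], [146.3, 252.4], [219.7, 259.7], [147.5, 260.9], [224.4, 232.9], [158.2, 233.8], [202.8, 227.6], [167.4, 228.1]]
```

View pics/s5.png

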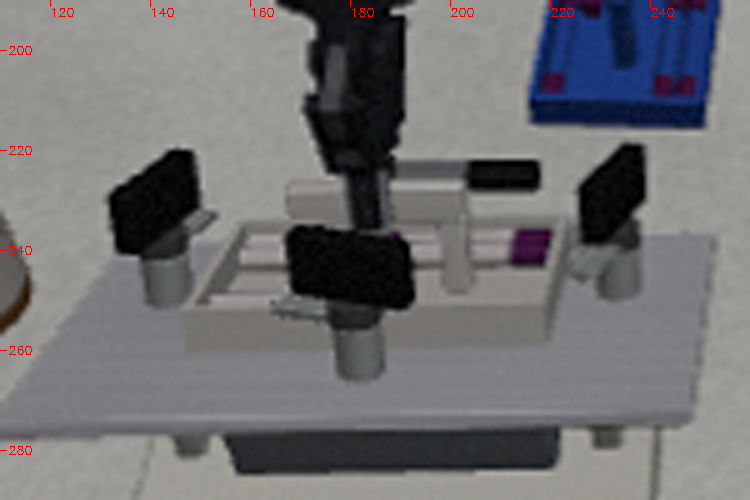

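The cassette is in contact: about 6 N on the bed normal, with no push from the ledge. The bottom corner at (219,258) is within about 1 px of the prediction. I'll press 1 mm more, release, and back off.

```bash
python3 -m jog '{"offset":[[0,0,1],[0,0,1],[0,0,1],[0,0,1],[0,0,1],[0,0,1],[0,0,1],[0,0,1],[0,0,1],[0,0,-8],[0,0,-25],[0,0,-50],[0,0,-80],[0,0,-110],[0,0,-140],[0,0,-140]],"twist":[[0,0,0],[0,0,0],[0,0,0],[0,0,0],[0,0,0],[0,0,0],[0,0,0],[0,0,0],[0,0,0],[0,0,0],[0,0,0],[0,0,0],[0,0,0],[0,0,0],[0,0,0],[0,0,0]],"jaw":[10,12,15,18,22,28,34,40,40,40,40,40,40,40,40,40]}' 60
python3 - <<'E'
from h import *
st=status.get_state();print("bed coords",(RB.inv().apply(st["tool_pos"]-BO)*1e3).round(1))
im=vision.grab_frame("scene");np.save("pics/s6.npy",im)
P=[bed([x,y,z]) for x,y,z in((55,90,24),(55,-90,24),(55,90,0),(55,-90,0),(-55,90,24),(-55,-90,24),(7,45,68),(7,-45,68))]
print(proj("scene",P).round(1).tolist())
a=cv2.resize(im[205:275,115:250,::-1],None,fx=5.9,fy=5.9,interpolation=cv2.INTER_CUBIC)
cv2.imwrite("pics/s6.png",a)
E
```

```text
t: 9.4
tool_pos: [0.532, -0.2651, 0.2686]
eef_rot: [0.154, 0.67, 0.709, 0.158]
ft_force: [1.2, 0.7, 1.1]
gripper_width: 0.0402
bed coords [  7.7  -7.4 188. ]
[[219.3, 250.3], [146.8, 251.4], [219.9, 258.8], [148.1, 260.0], [224.6, 232.1], [158.6, 233.1], [203.1, 226.8], [167.9, 227.3]]
```

View pics/s6.png

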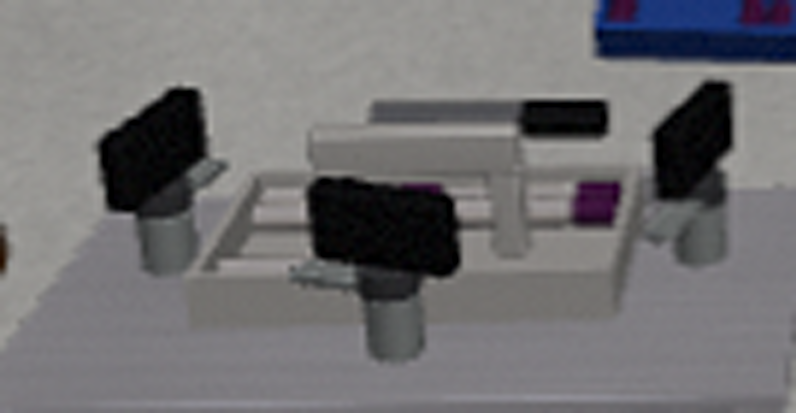

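The cassette now stands free in its seat. Its rim corners at (219.7,250.4) and (147.2,252.1) are within 1 px of the seated prediction, and all knobs are still open. Next I'll get the knob angles from bar axes and lug tips.

```bash
cat >> h.py <<'E'
def onbed(n,uv,h):
    o,d=ray(n,uv);o=RB.inv().apply(o-BO)*1e3;d=RB.inv().apply(d);return o+d*(h-o[2])/d[2]
def bar(im,n,x0,y0,x1,y1,th):
    m=(im[y0:y1,x0:x1].max(2)<th).astype(np.uint8);k,l,st,c=cv2.connectedComponentsWithStats(m);i=1+np.argmax(st[1:,4])
    p=np.argwhere(l==i)[:,::-1]+[x0,y0];c=p.mean(0);v=np.linalg.svd(p-c,full_matrices=False)[2][0]
    a,b=onbed(n,c+8*v,57),onbed(n,c-8*v,57);m=onbed(n,c,57);return m.round(1),np.degrees(np.arctan2(*(a-b)[[1,0]])).round(1)%180
E
python3 - <<'E'
from h import *
t=np.load("pics/top0.npy")
for k,w in(("top",(355,150,395,175)),("left",(325,178,350,210)),("right",(400,175,422,205))):
    print(k,[bar(t,"top",*w,th) for th in (55,62,70)])
for k,u,c in(("top",(164.2,250.8),(83,0)),("left",(226,245.7),(0,118)),("right",(153.6,233),(0,-118))):
    p=onbed("scene",u,30)[:2];v=p-c;print(k,p.round(0),np.linalg.norm(v).round(0),np.degrees(np.arctan2(v[1],v[0])).round(1))
go(bed([83,0,110]),RB.apply([1,0,0]),RB.apply([0,0,-1]))
E
```

```text
top [(array([81.3, -1.4, 57. ]), np.float64(67.4)), (array([81.4, -1.4, 57. ]), np.float64(68.5)), (array([81.6, -1.2, 57. ]), np.float64(66.7))]
left [(array([ -1.1, 117.4,  57. ]), np.float64(167.0)), (array([ -1.3, 117.5,  57. ]), np.float64(167.4)), (array([ -0.6, 117.2,  57. ]), np.float64(167.9))]
right [(array([  -0.9, -117.4,   57. ]), np.float64(170.3)), (array([  -0.9, -117.1,   57. ]), np.float64(170.1)), (array([  -1.1, -116.8,   57. ]), np.float64(171.7))]
top [ 65. -44.] 48.0 -112.4
left [ 42. 105.] 43.0 -16.7
right [ -43. -100.] 46.0 156.6
t 9.45 q [-0.59  0.14 -0.12  0.94  0.26  0.97] F [-0.4  0.  -0.1] w 0.0401
pos [ 0.5317 -0.2646  0.2661] off [ 6.5 76.2 76.3] twist [0.3 0.1 0.3]
```

```bash
python3 -m jog '{"offset":[[6,20,0],[6,45,10],[6,65,30],[6,76,50],[6,76,70],[6,76,76],[6,76,76],[6,76,76]],"twist":[[0,0,5],[0,0,10],[0,0,15],[0,0,20],[0,0,22],[0,0,22],[0,0,22],[0,0,22]],"jaw":[50,50,50,50,50,50,50,50]}' 60
python3 - <<'E'
from h import *
a=np.radians(-22)
go(bed([82.5,-.5,43]),RB.apply([np.cos(a),np.sin(a),0]),RB.apply([0,0,-1]))
E
```

```text
t: 10.25
tool_pos: [0.6313, -0.2518, 0.2258]
eef_rot: [0.116, 0.793, 0.569, 0.183]
ft_force: [-0.1, -0.0, -0.1]
gripper_width: 0.05
t 10.25 q [-0.48  0.32 -0.    0.87  0.22  1.46] F [-0.1 -0.  -0.1] w 0.05
pos [ 0.6313 -0.2518  0.2258] off [-0.4  2.7 64. ] twist [-0.  -0.1  0.3]
```

```bash
python3 -m jog '{"offset":[[0,3,15],[0,3,30],[0,3,45],[0,3,58],[0,3,64],[0,3,64],[0,3,64],[0,3,64],[0,3,64],[0,3,64],[0,3,64],[0,3,64]],"twist":[[0,0,0],[0,0,0],[0,0,0],[0,0,0],[0,0,0],[0,0,0],[0,0,0],[0,0,0],[0,0,0],[0,0,0],[0,0,0],[0,0,0]],"jaw":[50,50,50,50,50,35,25,15,8,8,8,8]}' 50
python3 - <<'E'
from h import *
st=status.get_state();print("bed coords",(RB.inv().apply(st["tool_pos"]-BO)*1e3).round(1),st["wrist_torque"].round(2),st["q"].round(2))
E
```

```text
t: 11.45
tool_pos: [0.6597, -0.2505, 0.1685]
eef_rot: [0.115, 0.794, 0.569, 0.183]
ft_force: [-5.5, 2.8, 0.3]
gripper_width: 0.0129
bed coords [81.6  0.6 43.1] [0.39 1.21 0.14] [-0.45  0.41 -0.03  0.76  0.21  1.49]
```

```bash
python3 -m jog '{"offset":[[0,0,0],[0,0,0],[0,0,0],[0,0,0],[0,0,0],[0,0,0],[0,0,0],[0,0,0],[0,0,0],[0,0,0],[0,0,0],[0,0,0],[0,0,0],[0,0,0],[0,0,0]],"twist":[[0,0,5],[0,0,10],[0,0,16],[0,0,22],[0,0,28],[0,0,34],[0,0,40],[0,0,46],[0,0,52],[0,0,57],[0,0,62],[0,0,66],[0,0,69],[0,0,70],[0,0,70]],"jaw":[8,8,8,8,8,8,8,8,8,8,8,8,8,8,8]}' 80
python3 - <<'E'
from h import *
st=status.get_state();print(st["wrist_torque"].round(2),st["q"].round(2))
r=R.from_quat(np.roll(st["eef_rot"],-1));y=RB.inv().apply(r.apply([0,1,0]));print("tool y in bed",np.degrees(np.arctan2(y[1],y[0])))
E
```

```text
t: 12.95
tool_pos: [0.6601, -0.2512, 0.1688]
eef_rot: [-0.01, 0.976, 0.012, 0.216]
ft_force: [-6.1, 1.0, 0.9]
gripper_width: 0.0129
[-0.39  1.42  1.  ] [-0.45  0.41 -0.03  0.75  0.21  2.71]
tool y in bed -91.62436185041908
```

The wrist moment about vertical rose to 1 Nm with the bar square to the bed, so the end stop is reached. Now I'll release and retreat.

```bash
python3 -m jog '{"offset":[[0,0,0],[0,0,0],[0,0,0],[0,0,0],[0,0,0],[0,0,-10],[0,0,-30],[0,0,-55],[0,0,-80],[0,0,-100],[0,0,-100]],"twist":[[0,0,0],[0,0,0],[0,0,0],[0,0,0],[0,0,0],[0,0,0],[0,0,0],[0,0,0],[0,0,0],[0,0,0],[0,0,0]],"jaw":[14,20,28,36,44,50,50,50,50,50,50]}' 50
python3 - <<'E'
from h import *
S=vision.grab_frame("scene");print("scene top bar centroid/PCA")
m=S[225:260,160:200].max(2)<45;p=np.argwhere(m);print(p.mean(0)[::-1]+[160,225],np.ptp(p,axis=0)[::-1],len(p))
P=[bed([83+a,b,c]) for a in(-32,32) for b in(-7,7) for c in(40,74)];q=proj("scene",P);print("predicted closed bar: centre",q.mean(0),"extent",np.ptp(q,axis=0))
a=np.radians(76)
go(bed([0,118,125]),RB.apply([np.cos(a),np.sin(a),0]),RB.apply([0,0,-1]))
E
```

```text
t: 14.05
tool_pos: [0.62, -0.2548, 0.2647]
eef_rot: [-0.008, 0.975, 0.011, 0.22]
ft_force: [0.9, -0.5, -1.0]
gripper_width: 0.0502
scene top bar centroid/PCA
[180.19555556 244.25333333] [15 23] 225
predicted closed bar: centre [179.34005382 244.05359965] extent [13.14365358 24.47731256]
t 14.1 q [-0.49  0.28  0.04  0.95  0.22  2.67] F [-0.1 -0.3 -0.7] w 0.0501
pos [ 0.6196 -0.2543  0.2622] off [ -88.4 -116.5   19.5] twist [   0.4   -0.  -167.7]
```

```bash
python3 -m jog '{"offset":[[-5,-6,0],[-10,-12,0],[-15,-18,0],[-20,-24,0],[-25,-30,0],[-30,-36,0],[-35,-42,0],[-40,-50,0],[-45,-57,0],[-50,-64,0],[-55,-71,0],[-60,-78,0],[-65,-85,0],[-70,-92,5],[-75,-99,10],[-80,-105,15],[-84,-111,19],[-88,-116,19],[-88,-116,19],[-88,-116,19]],"twist":[[0,0,-8.4],[0,0,-16.8],[0,0,-25.2],[0,0,-33.6],[0,0,-42],[0,0,-50.4],[0,0,-58.8],[0,0,-67.2],[0,0,-75.6],[0,0,-84],[0,0,-92.4],[0,0,-100.8],[0,0,-109.2],[0,0,-117.6],[0,0,-126],[0,0,-134.4],[0,0,-142.8],[0,0,-151.2],[0,0,-159.6],[0,0,-168]],"jaw":[50,50,50,50,50,50,50,50,50,50,50,50,50,50,50,50,50,50,50,50]}' 50
python3 - <<'E'
from h import *
a=np.radians(76)
t=vision.grab_frame("top")
go(bed([-.5,117.7,43]),RB.apply([np.cos(a),np.sin(a),0]),RB.apply([0,0,-1]))
E
```

```text
t: 16.1
tool_pos: [0.5436, -0.138, 0.2049]
eef_rot: [0.213, 0.088, 0.972, 0.032]
ft_force: [-0.2, 0.3, -0.1]
gripper_width: 0.05
t 16.15 q [-0.34  0.09 -0.35  0.73  0.16 -0.13] F [-0.6 -0.3  0.3] w 0.05
pos [ 0.5437 -0.1381  0.205 ] off [-2.5 -0.9 79.6] twist [ 0.2 -0.1  0.8]
```

```bash
python3 -m jog '{"offset":[[-2,-1,15],[-2,-1,30],[-2,-1,45],[-2,-1,60],[-2,-1,73],[-2,-1,79],[-2,-1,79],[-2,-1,79],[-2,-1,79],[-2,-1,79],[-2,-1,79],[-2,-1,79],[-2,-1,79]],"twist":[[0,0,1],[0,0,1],[0,0,1],[0,0,1],[0,0,1],[0,0,1],[0,0,1],[0,0,1],[0,0,1],[0,0,1],[0,0,1],[0,0,1],[0,0,1]],"jaw":[50,50,50,50,50,50,35,25,15,8,8,8,8]}' 50
python3 - <<'E'
from h import *
st=status.get_state();print("bed coords",(RB.inv().apply(st["tool_pos"]-BO)*1e3).round(1),st["wrist_torque"].round(2),st["q"].round(2))
E
```

```text
t: 17.45
tool_pos: [0.5796, -0.1383, 0.1368]
eef_rot: [0.215, 0.1, 0.971, 0.034]
ft_force: [-3.1, -0.5, 5.6]
gripper_width: 0.013
bed coords [  1.1 116.8  45.6] [0.03 0.52 0.09] [-0.31  0.22 -0.39  0.55  0.15 -0.08]
```

```bash
python3 -m jog '{"offset":[[0,0,0],[0,0,0],[0,0,0],[0,0,0],[0,0,0],[0,0,0],[0,0,0],[0,0,0],[0,0,0],[0,0,0],[0,0,0],[0,0,0],[0,0,0],[0,0,0],[0,0,0],[0,0,0]],"twist":[[0,0,5],[0,0,10],[0,0,16],[0,0,22],[0,0,28],[0,0,34],[0,0,40],[0,0,46],[0,0,52],[0,0,58],[0,0,64],[0,0,69],[0,0,73],[0,0,76],[0,0,77],[0,0,77]],"jaw":[8,8,8,8,8,8,8,8,8,8,8,8,8,8,8,8]}' 80
python3 - <<'E'
from h import *
st=status.get_state();print(st["wrist_torque"].round(2),st["q"].round(2))
r=R.from_quat(np.roll(st["eef_rot"],-1));y=RB.inv().apply(r.apply([0,1,0]));print("tool y in bed",np.degrees(np.arctan2(y[1],y[0])))
E
```

```text
t: 19.05
tool_pos: [0.577, -0.141, 0.1356]
eef_rot: [0.147, 0.683, 0.698, 0.156]
ft_force: [-11.5, -7.6, 8.6]
gripper_width: 0.0128
[-1.97  1.8   0.84] [-0.31  0.22 -0.39  0.55  0.15  1.26]
tool y in bed -1.6809218168095734
```

```bash
python3 -m jog '{"offset":[[0,0,0],[0,0,0],[0,0,0],[0,0,0],[0,0,0],[0,0,-10],[0,0,-30],[0,0,-55],[0,0,-80],[0,0,-90],[0,0,-90]],"twist":[[0,0,0],[0,0,0],[0,0,0],[0,0,0],[0,0,0],[0,0,0],[0,0,0],[0,0,0],[0,0,0],[0,0,0],[0,0,0]],"jaw":[14,20,28,36,44,50,50,50,50,50,50]}' 50
python3 - <<'E'
from h import *
S=vision.grab_frame("scene")
def chk(k,w,c,d):
    x0,y0,x1,y1=w;m=S[y0:y1,x0:x1].max(2)<45;p=np.argwhere(m);print(k,p.mean(0)[::-1]+[x0,y0],np.ptp(p,axis=0)[::-1])
    P=[bed([c[0]+a*d[0]+b*d[1],c[1]+a*d[1]+b*d[0],z]) for a in(-32,32) for b in(-7,7) for z in(40,74)];q=proj("scene",P);print(" closed pred",q.mean(0).round(1),np.ptp(q,axis=0).round(1))
chk("left",(212,205,250,245),(0,118),(0,1));chk("top",(160,225,200,260),(83,0),(1,0))
a=np.radians(78)
go(bed([0,-118,125]),RB.apply([np.cos(a),np.sin(a),0]),RB.apply([0,0,-1]))
E
```

```text
t: 20.15
tool_pos: [0.542, -0.1407, 0.2198]
eef_rot: [0.148, 0.682, 0.698, 0.161]
ft_force: [0.8, 0.5, -0.0]
gripper_width: 0.0503
left [230.18110236 228.83727034] [32 20]
 closed pred [232.1 229.2] [25.9 14.4]
top [180.22368421 244.25      ] [15 23]
 closed pred [179.3 244.1] [13.1 24.5]
t 20.2 q [-0.34  0.07 -0.33  0.76  0.17  1.24] F [-0.9  0.   0.3] w 0.0502
pos [ 0.5415 -0.1404  0.2182] off [-234.6    6.2   10.1] twist [  0.2   0.  -79.7]
```

```bash
python3 -m jog '{"offset":[[-20,1,0],[-45,1,0],[-70,2,0],[-95,2,0],[-120,3,0],[-145,4,0],[-170,5,0],[-195,6,0],[-215,6,5],[-228,6,10],[-235,6,10],[-235,6,10],[-235,6,10]],"twist":[[0,0,-7],[0,0,-14],[0,0,-21],[0,0,-28],[0,0,-35],[0,0,-42],[0,0,-49],[0,0,-56],[0,0,-63],[0,0,-70],[0,0,-77],[0,0,-80],[0,0,-80]],"jaw":[50,50,50,50,50,50,50,50,50,50,50,50,50]}' 50
python3 - <<'E'
from h import *
a=np.radians(78)
go(bed([-.5,-117.7,43]),RB.apply([np.cos(a),np.sin(a),0]),RB.apply([0,0,-1]))
S=vision.grab_frame("scene");m=S[205:245,212:250].max(2)<45
n,l,st,c=cv2.connectedComponentsWithStats(m.astype(np.uint8));print(st[1:],(c[1:]+[212,205]).round(1))
E
```

```text
t: 21.5
tool_pos: [0.5565, -0.3747, 0.2048]
eef_rot: [0.214, 0.075, 0.974, 0.03]
ft_force: [-0.5, -0.8, -1.1]
gripper_width: 0.0501
t 21.5 q [-0.73  0.36  0.01  0.91  0.3  -0.53] F [-0.5 -0.8 -1.1] w 0.0501
pos [ 0.5565 -0.3747  0.2048] off [-1.9  0.4 79.2] twist [ 0.2 -0.1  0.2]
[[  0  17   6   6  34]
 [  8  17  25  18 336]
 [  1  36   6   2   6]] [[214.4 224.5]
 [232.2 228.9]
 [215.5 241.8]]
```

The left bar's blob (centre 232.2,228.9; 25 px wide) matches the closed prediction. Now the right knob.

```bash
python3 -m jog '{"offset":[[-2,0,15],[-2,0,30],[-2,0,45],[-2,0,60],[-2,0,72],[-2,0,78],[-2,0,78],[-2,0,78],[-2,0,78],[-2,0,78],[-2,0,78],[-2,0,78],[-2,0,78]],"twist":[[0,0,0],[0,0,0],[0,0,0],[0,0,0],[0,0,0],[0,0,0],[0,0,0],[0,0,0],[0,0,0],[0,0,0],[0,0,0],[0,0,0],[0,0,0]],"jaw":[50,50,50,50,50,50,35,25,15,8,8,8,8]}' 50
python3 - <<'E'
from h import *
st=status.get_state();print("bed coords",(RB.inv().apply(st["tool_pos"]-BO)*1e3).round(1),st["wrist_torque"].round(2),st["q"].round(2))
r=R.from_quat(np.roll(st["eef_rot"],-1));y=RB.inv().apply(r.apply([0,1,0]));print("tool y in bed",np.degrees(np.arctan2(y[1],y[0])))
E
```

```text
t: 22.85
tool_pos: [0.5919, -0.3738, 0.1387]
eef_rot: [0.216, 0.074, 0.973, 0.028]
ft_force: [-2.7, -1.4, 4.9]
gripper_width: 0.0134
bed coords [   1.8 -119.    47.4] [0.01 0.52 0.05] [-0.69  0.45 -0.03  0.75  0.29 -0.49]
tool y in bed 78.26007692752154
```

Gripped. I'll turn it 80°, from 78° to about −2°.

```bash
python3 -m jog '{"offset":[[0,0,0],[0,0,0],[0,0,0],[0,0,0],[0,0,0],[0,0,0],[0,0,0],[0,0,0],[0,0,0],[0,0,0],[0,0,0],[0,0,0],[0,0,0],[0,0,0],[0,0,0],[0,0,0]],"twist":[[0,0,5],[0,0,10],[0,0,16],[0,0,22],[0,0,28],[0,0,34],[0,0,40],[0,0,46],[0,0,52],[0,0,58],[0,0,64],[0,0,70],[0,0,75],[0,0,79],[0,0,80],[0,0,80]],"jaw":[8,8,8,8,8,8,8,8,8,8,8,8,8,8,8,8]}' 80
python3 - <<'E'
from h import *
st=status.get_state();print(st["wrist_torque"].round(2),st["q"].round(2))
r=R.from_quat(np.roll(st["eef_rot"],-1));y=RB.inv().apply(r.apply([0,1,0]));print("tool y in bed",np.degrees(np.arctan2(y[1],y[0])))
E
```

```text
t: 24.45
tool_pos: [0.5893, -0.3768, 0.1375]
eef_rot: [0.147, 0.683, 0.698, 0.156]
ft_force: [-9.9, -7.6, 4.0]
gripper_width: 0.0127
[-1.82  1.86  0.79] [-0.69  0.45 -0.03  0.76  0.28  0.91]
tool y in bed -1.7011500525810965
```

```bash
python3 -m jog '{"offset":[[0,0,0],[0,0,0],[0,0,0],[0,0,0],[0,0,0],[0,0,-10],[0,0,-30],[0,0,-55],[0,0,-85],[0,0,-120],[0,0,-150],[0,0,-180],[0,0,-180],[0,0,-180]],"twist":[[0,0,0],[0,0,0],[0,0,0],[0,0,0],[0,0,0],[0,0,0],[0,0,0],[0,0,0],[0,0,0],[0,0,0],[0,0,0],[0,0,0],[0,0,0],[0,0,0]],"jaw":[14,20,28,36,44,50,50,50,50,50,50,50,50,50]}' 50
python3 - <<'E'
from h import *
S=vision.grab_frame("scene");t=vision.grab_frame("top")
P=[bed([x,y,24]) for x,y in((55,90),(55,-90),(-55,90),(-55,-90))];print(proj("scene",P).round(1).tolist())
a=cv2.resize(S[200:290,105:255,::-1],None,fx=5,fy=5,interpolation=cv2.INTER_CUBIC)
for u in proj("scene",P): cv2.circle(a,tuple(int(v) for v in (u-[105,200]+.5)*5),3,(0,0,255),1)
cv2.imwrite("pics/fin.png",a)
E
```

```text
t: 25.85
tool_pos: [0.5156, -0.378, 0.3022]
eef_rot: [0.148, 0.682, 0.698, 0.16]
ft_force: [-0.0, -0.3, -0.3]
gripper_width: 0.05
[[219.3, 250.3], [146.8, 251.4], [224.6, 232.1], [158.6, 233.1]]
```

View pics/fin.png

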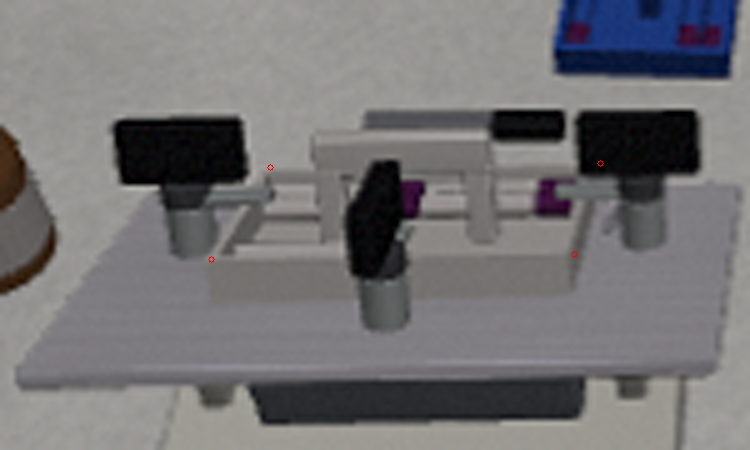

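All three lugs lie over the rim, and the cassette corners sit on the marked seated positions at (219,250) and (147,251). As a last numeric check I'll read the bar angles in the top view.

Run:
```python
from h import *
t=vision.grab_frame("top");S=vision.grab_frame("scene")
for k,w in(("top",(362,150,388,182)),("left",(322,182,352,204)),("right",(398,176,424,202))):print(k,bar(t,"top",*w,60))
def pca(p):
    p=p-p.mean(0);v=np.linalg.svd(p,full_matrices=False)[2][0];return np.degrees(np.arctan2(v[1],v[0]))%180
for k,c,d0,w in(("top",(83,0),180,(165,228,195,260)),("left",(0,118),-90,(218,218,248,238)),("right",(0,-118),90,(125,220,157,240))):
    x0,y0,x1,y1=w;ob=pca(np.argwhere(S[y0:y1,x0:x1].max(2)<45)[:,::-1].astype(float));o=[]
    for e in(0,4,8):
        a=np.radians(d0+e);X=np.array([np.cos(a),np.sin(a),0]);Y=np.array([-X[1],X[0],0])
        h=cv2.convexHull(proj("scene",[bed(np.array([*c,57])+i*32*X+j*7*Y+l*np.array([0,0,17])) for i in(-1,1) for j in(-1,1) for l in(-1,1)]).astype(np.float32)*8)
        m=np.zeros((3400,4500),np.uint8);cv2.fillPoly(m,[h.astype(np.int32)],1);o.append(pca(np.argwhere(m)[::7,::-1].astype(float)).round(1))
    print(k,"scene axis",round(ob,1),"pred at stop, 4, 8 deg short",o)
```

```text
top (array([76.8, -0.4, 57. ]), np.float64(7.199999999999989))
left (array([ -3. , 111.9,  57. ]), np.float64(79.2))
right (array([  -0.8, -117.2,   57. ]), np.float64(83.6))
top scene axis 98.4 pred at stop, 4, 8 deg short [np.float64(102.5), np.float64(97.3), np.float64(92.2)]
left scene axis 1.1 pred at stop, 4, 8 deg short [np.float64(179.8), np.float64(177.4), np.float64(175.6)]
right scene axis 1.7 pred at stop, 4, 8 deg short [np.float64(0.5), np.float64(178.9), np.float64(177.0)]
```

The side knobs read fully home. The top knob reads about 3° short in the scene view, and the limit is 4.6° short. Its top-view reading of 7° is partly hidden by the arm. There is plenty of time, so I'll regrip it and press it against the stop once more.

Run:
```python
from h import *
a=np.radians(-92)
go(bed([82.5,-.5,110]),RB.apply([np.cos(a),np.sin(a),0]),RB.apply([0,0,-1]))
```

```text
t 26.05 q [-0.78  0.26  0.12  1.13  0.32  0.82] F [ 0.4  0.9 -0.2] w 0.05
pos [ 0.5154 -0.3769  0.2988] off [119.6  78.9 115.2] twist [-0.3 -0.1 90.2]
```

```bash
python3 -m jog '{"offset":[[15,10,0],[30,20,0],[45,30,0],[60,40,10],[75,50,25],[90,60,40],[105,70,60],[118,79,80],[120,79,100],[120,79,115],[120,79,115],[120,79,115],[120,79,115]],"twist":[[0,0,8],[0,0,16],[0,0,24],[0,0,32],[0,0,40],[0,0,48],[0,0,56],[0,0,64],[0,0,72],[0,0,80],[0,0,88],[0,0,90],[0,0,90]],"jaw":[50,50,50,50,50,50,50,50,50,50,50,50,50]}' 50
python3 - <<'E'
from h import *
a=np.radians(-92)
go(bed([82.5,-.5,44]),RB.apply([np.cos(a),np.sin(a),0]),RB.apply([0,0,-1]))
E
```

```text
t: 27.35
tool_pos: [0.6324, -0.2529, 0.2297]
eef_rot: [-0.011, 0.976, 0.011, 0.215]
ft_force: [0.6, -0.1, 0.2]
gripper_width: 0.0499
t 27.35 q [-0.48  0.32  0.01  0.89  0.22  2.68] F [ 0.6 -0.1  0.2] w 0.0499
pos [ 0.6324 -0.2529  0.2297] off [-0.1  0.4 66.1] twist [-0.2  0.1  0.3]
```

```bash
python3 -m jog '{"offset":[[0,0,15],[0,0,30],[0,0,45],[0,0,60],[0,0,66],[0,0,66],[0,0,66],[0,0,66],[0,0,66],[0,0,66],[0,0,66],[0,0,66],[0,0,66],[0,0,66],[0,0,66]],"twist":[[0,0,0],[0,0,0],[0,0,0],[0,0,0],[0,0,0],[0,0,0],[0,0,0],[0,0,0],[0,0,0],[0,0,0],[0,0,1],[0,0,2],[0,0,3],[0,0,3],[0,0,3]],"jaw":[50,50,50,50,50,35,25,15,8,8,8,8,8,8,8]}' 60
python3 - <<'E'
from h import *
st=status.get_state();r=R.from_quat(np.roll(st["eef_rot"],-1));y=RB.inv().apply(r.apply([0,1,0]))
print("tool-z moment",r.inv().apply(st["wrist_torque"]).round(2),"tool y",np.degrees(np.arctan2(y[1],y[0])),st["q"].round(2))
E
```

```text
t: 28.85
tool_pos: [0.6609, -0.2513, 0.1729]
eef_rot: [-0.016, 0.976, -0.013, 0.217]
ft_force: [-4.4, 3.8, 4.6]
gripper_width: 0.013
tool-z moment [ 0.78 -0.81 -1.96] tool y -94.52818505971487 [-0.45  0.4  -0.02  0.76  0.21  2.76]
```

The tool-axis moment went from −1.0 to −2.0 Nm for 3° more twist, so the knob is hard on its stop. I'll release, retreat and recheck.

```bash
python3 -m jog '{"offset":[[0,0,0],[0,0,0],[0,0,0],[0,0,0],[0,0,0],[0,0,-10],[0,0,-30],[0,0,-55],[0,0,-85],[0,0,-120],[0,0,-150],[0,0,-150],[0,0,-150]],"twist":[[0,0,0],[0,0,0],[0,0,0],[0,0,0],[0,0,0],[0,0,0],[0,0,0],[0,0,0],[0,0,0],[0,0,0],[0,0,0],[0,0,0],[0,0,0]],"jaw":[14,20,28,36,44,50,50,50,50,50,50,50,50]}' 50
python3 - <<'E'
from h import *
S=vision.grab_frame("scene")
def pca(p):
    p=p-p.mean(0);v=np.linalg.svd(p,full_matrices=False)[2][0];return np.degrees(np.arctan2(v[1],v[0]))%180
for k,(x0,y0,x1,y1) in dict(top=(165,228,195,260),left=(218,218,248,238),right=(125,220,157,240)).items():
    p=np.argwhere(S[y0:y1,x0:x1].max(2)<45)[:,::-1]+[x0,y0];print(k,p.mean(0).round(1),pca(p.astype(float)).round(1))
E
```

```text
t: 30.15
tool_pos: [0.5973, -0.2561, 0.3095]
eef_rot: [-0.015, 0.976, -0.015, 0.218]
ft_force: [0.5, 0.4, -1.2]
gripper_width: 0.05
top [180.1 244.4] 98.0
left [232.2 228.5] 1.1
right [140.6 230.3] 1.7
```

```bash
python3 -c "
from station import arm;print(arm.close_job())"
```

```text
the job is handed in; nothing more can be done
None
```

The cassette is seated on the mixer bed and all three knobs are turned to their end stops. I turned the upper knob first, then the left, then the right. I handed the job in at about 30 s of robot time with the gripper clear of everything.

- **Seat:** in the last picture I viewed, taken before I regripped the upper knob, the cassette's rim corners were within about 1 px (2–3 mm) of the seated position. It lay flat, and all three lugs were over its rim.
- **Side knobs:** both read fully closed in the scene view. The wrist moment about the knob axis reached about 1.5 N m when each met its stop.
- **Upper knob:** its image angle read about 3° short of the stop, inside the 4.6° allowed. A top-view reading gave 7° short, but the arm partly hid the bar. I regripped it and twisted 3° more. The moment rose to 2 N m and the image angle did not change (98.4° before, 98.0° after), so I take it to be on its stop and the reading to be biased.
- **Jar and pen:** I did not measure the jar or the marker pen at the end. The last picture shows the pen still in front of the mixer. The arm never went near the jar apart from the pick-up about 120 mm away.

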